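# Find the divider that fits the pencil box and seat it

## Task

The pencil box needs its divider: by pinching the slats where they stand in the rack, find the one that is 11 mm thick, and leave the other two in the rack. Feel for the groove of the sprung shoe in the box with the slat's lower edge, gently (never more than about 15 N on the box), let it slip in, and leave it standing upright, fully down in the groove and let go. Do not push the staple remover, the tin apple, the eraser or the chalk holder about.

Things in the scene. Friction and masses are not known exactly. Their poses are not given: they have to be found in the camera images.
- pencil_box: Fixed open wooden pencil box, 84 x 240 x 60 mm outside (x, y, z), walls and floor 6 mm; its 24 mm high lid is folded flat on the desk on the +x side, to x = 135 mm. Origin: centre of underside. Across its middle sits a dark wooden sprung shoe with the divider's groove (see the points).
- shoe_mid (a point): Box's middle at shoe-top height (36 mm above underside), axes as the box. The shoe (66 mm in x, 88 mm in y) is jammed anywhere within 16 mm of here along y, unmeasured: feel for it. Its groove, at its middle, runs along x, open at both ends, 12.4 mm wide, 14 mm deep to two ledges (9 mm apart) for the slat, mouth flared 1 mm at 45 degrees.
- groove_floor (a point): Box's middle at the height of the unloaded groove's ledges (22 mm above underside), 4 mm deeper between them. The shoe yields straight down up to 8 mm on its spring: about 2 N at first, 0.6 N more per mm, 7 N at its stop. A slat's edge pressed on its top and slid along y loses the load as the groove rises round it.
- rack: Fixed dark wooden rack, 70 x 190 x 24 mm (x, y, z), with three equal slots 18 mm wide along its x, 60 mm apart along its y (at y = -60, 0, 60 mm), their floor 6 mm above the underside. Origin: centre of its underside. Slats standing in it reach 66 mm above its underside.
- slat_a: One of three like slats of bare pine standing on the rack's slot floors, axes along the rack's; 8, 11 and 14 mm thick (along y), which is which is not told: measure. Body 50 mm wide (x), 38 mm high; above it a tab 30 mm wide, 22 mm high, faces flush; 60 mm high in all, about 30 g. Origin: centre of underside.
- slat_b: One of three like slats of bare pine standing on the rack's slot floors, axes along the rack's; 8, 11 and 14 mm thick (along y), which is which is not told: measure. Body 50 mm wide (x), 38 mm high; above it a tab 30 mm wide, 22 mm high, faces flush; 60 mm high in all, about 30 g. Origin: centre of underside.
- slat_c: One of three like slats of bare pine standing on the rack's slot floors, axes along the rack's; 8, 11 and 14 mm thick (along y), which is which is not told: measure. Body 50 mm wide (x), 38 mm high; above it a tab 30 mm wide, 22 mm high, faces flush; 60 mm high in all, about 30 g. Origin: centre of underside.
- tin_apple: Tin apple ornament, 72 mm wide, 58 mm high, with a short stalk to 77 mm; loose bystander. Origin: centre of its underside.
- staple_remover: Tortoiseshell staple remover, 55 x 16 x 25 mm, lying; loose bystander. Origin: centre of its underside.
- eraser: Eraser 24 x 40 x 13 mm, lying on the floor of the box about 90 mm from its middle towards +y; loose bystander. Origin: centre of its underside.
- chalk_holder: Brass chalk holder 62 mm long, 12 mm thick, lying across the floor of the box about 90 mm from its middle towards -y; loose bystander. Origin: under its middle.
There are look-alikes about, which are no part of the job. What is shaped like the slat_a but blue is not meant.

How it is judged (in metres and radians):
On the way:
1. a slat is lifted clear of the rack (z of any of slat_a, slat_b, slat_c in the frame of rack above 0.04 m), for 0.1 s.
At the end, for the whole second after the job is handed in: One slat (only the 11 mm one can) is at rest in the groove: underside 20 to 24.5 mm above the box's underside, within 0.15 rad of upright, 0.12 rad of square, 24 mm (y), 13 mm (x) of the box's middle; the other two stand or lean in the rack's slots, undersides under 15 mm above its underside (((z of slat_a in the frame of pencil_box between 0.02 and 0.0245 m and y of slat_a in the frame of pencil_box between -0.024 and 0.024 m and x of slat_a in the frame of pencil_box between -0.013 and 0.013 m and angle between slat_a's own z axis and vertical below 0.15 rad and angle between the y axis of slat_a and the y axis of pencil_box, either way round below 0.12 rad and linear speed of slat_a below 0.02 m/s and z of each of slat_b, slat_c in the frame of rack below 0.015 m and x of slat_b in the frame of rack between -0.03 and 0.03 m and y of slat_b in the frame of rack between -0.08 and 0.08 m and x of slat_c in the frame of rack between -0.03 and 0.03 m and y of slat_c in the frame of rack between -0.08 and 0.08 m) or (z of slat_b in the frame of pencil_box between 0.02 and 0.0245 m and y of slat_b in the frame of pencil_box between -0.024 and 0.024 m and x of slat_b in the frame of pencil_box between -0.013 and 0.013 m and angle between slat_b's own z axis and vertical below 0.15 rad and angle between the y axis of slat_b and the y axis of pencil_box, either way round below 0.12 rad and linear speed of slat_b below 0.02 m/s and z of each of slat_a, slat_c in the frame of rack below 0.015 m and x of slat_a in the frame of rack between -0.03 and 0.03 m and y of slat_a in the frame of rack between -0.08 and 0.08 m and x of slat_c in the frame of rack between -0.03 and 0.03 m and y of slat_c in the frame of rack between -0.08 and 0.08 m) or (z of slat_c in the frame of pencil_box between 0.02 and 0.0245 m and y of slat_c in the frame of pencil_box between -0.024 and 0.024 m and x of slat_c in the frame of pencil_box between -0.013 and 0.013 m and angle between slat_c's own z axis and vertical below 0.15 rad and angle between the y axis of slat_c and the y axis of pencil_box, either way round below 0.12 rad and linear speed of slat_c below 0.02 m/s and z of each of slat_a, slat_b in the frame of rack below 0.015 m and x of slat_a in the frame of rack between -0.03 and 0.03 m and y of slat_a in the frame of rack between -0.08 and 0.08 m and x of slat_b in the frame of rack between -0.03 and 0.03 m and y of slat_b in the frame of rack between -0.08 and 0.08 m))); the robot touches nothing.
It fails at once if a slat presses on the box or its shoe with more than 15 N (contact force between any of slat_a, slat_b, slat_c and pencil_box above 15 N).
It fails at once if the robot itself presses on the box with more than 15 N (contact force between any of the fingers, the arm and pencil_box above 15 N).
It fails at once if the tin apple, staple remover, eraser or chalk holder is pushed more than 30 mm from its place (distance of any of tin_apple, staple_remover, eraser, chalk_holder from where it was at the start of the episode above 0.03 m).
It also fails if it takes over 54 s, if anything falls off the work surface, if the arm or the gripper's body presses on something with over 40 N, if the wrist force passes 120 N, or if a joint passes its speed limit or range.

## Robot

A 6-joint arm with a two-finger parallel gripper is mounted at the origin on the work surface. World frame = base frame: x ahead of the robot, y to its left, z up, the work surface at z = 0. Lengths are in mm, angles in rad, forces in N, time in s.
With the tool pointing down it reaches from about 400 to 825 mm from the base axis. Payload 7 kg.
Tool frame: the origin (TCP) lies at the very end of the fingers, on their centre line; the grasp point (between the pads) lies 19 mm behind it; z points along the fingers, y is the direction in which the jaws open and shut (so a half turn about z gives the same grasp; the last joint's range is limited). The gripper opens to 88 mm and grips with 3 to 60 N. Pads are 19 mm wide; open, the fingers measure 130 mm over their backs; the gripper's body (78 mm by 193 mm) begins 47 mm behind the grasp point.
Start: joints at [-0.947, 0.359, 0.012, 0, -1.224, -0.288], TCP at [222.402, -637.285, 226.561] pointing down, gripper open.
Joint ranges: [-3.07, 3.07], [-1.43, 2.12], [-1.02, 1.25], [-3.03, 1.67], [-3.05, -0], [-3.03, 3.03]. Speed limits (rad/s): [2.39, 2.39, 3.01, 3.14, 3.14, 3.14].

## Interface

Orientations are given as a unit quaternion [x, y, z, w].
In Python, from plant import bot gives the robot as it stands. Calls block until the motion is done:
- bot.move_ptp(position, orientation): joint-space move of the TCP to a pose.
- bot.line_to(position, velocity=150, ori=None): straight line of the TCP; ori=None keeps the orientation; velocity is the mean speed in mm/s.
- bot.move_joints(angles): joint-space move.
- bot.move_gripper(opening, force=None): finger opening in mm; force is the grip in N (None keeps the last); returns when the fingers have stopped.
- bot.pause(seconds).
- bot.solve_ik(position, orientation): joint angles nearest the present ones, or None.
- bot.read_state(): the state.
- bot.camera(name): name is "scene" or "side" or "wrist"; returns the picture (400x640x3 uint8, red, green, blue); there is no depth.
- bot.get_calibration(name): a dict with "fx", "fy", "cx", "cy" (pixels), "view" (4x4, takes a point from world to camera coordinates); the wrist camera has in their place "T_tool_cam" (4x4, takes a point from camera to tool coordinates, whose origin is the TCP and whose axes are the flange's). Camera axes: x right, y up, looking along -z (the intrinsics and any distortion apply to the point x, -y, -z); pixel columns grow to the right and rows downward; lengths in mm; the calibration is good to about 2 mm. A picture is of the moment at which its call begins: read the wrist's pose just before it. get_calibration takes no time and is no camera call.
A pose or a line that the arm cannot do raises bot.Unreachable and nothing moves.
- bot.close_job(): hands the job in, once; it reports no verdict.
The state is a dict: "t": time; "joint_pos": joint angles; "qvel": joint speeds; "tau": joint torques, N m; "tcp_pos": TCP position; "eef_rot": TCP orientation; "contact_force": force on the tool from outside, world axes, zero at the start; "moment": the same for the moment, N m; "width": finger opening in mm.
Only numpy, scipy, OpenCV 4.12 (cv2) and the standard library are available. Lean on these libraries where they do the work, as an engineer would, in place of code of your own. Each camera call takes 0.05 s, during which the arm holds its last target. There are 200 camera calls.

## Working session

There is one attempt and no reset: what is moved stays moved. The work goes in short steps, each a Python script; the robot and the scene stay as the last script left them, time stands still between calls to the robot, and variables do not carry over. Pictures are saved under pics/ and viewed, about 8 in all and at most 12, crops included, and the job is handed in when it is done.

```bash
ls; mkdir -p pics; python3 - <<'E'
from plant import bot
import cv2
for n in("scene","side"):
    cv2.imwrite(f"pics/{n}0.png",bot.camera(n)[:,:,::-1]); c=bot.get_calibration(n); print(n,c)
print(bot.get_calibration("wrist")); print(bot.read_state())
E
```

```text
pics
scene {'fx': 418.4707502563389, 'fy': 418.4707502563389, 'cx': 320.1523776333365, 'cy': 206.01811645795408, 'view': array([[ 4.43577104e-01,  8.96138490e-01,  1.32347794e-02,
        -2.64421587e+02],
       [-7.50986156e-01,  3.63588031e-01,  5.51201902e-01,
         3.66893648e+02],
       [ 4.89141233e-01, -2.54439680e-01,  8.34266926e-01,
        -1.13149128e+03],
       [ 0.00000000e+00,  0.00000000e+00,  0.00000000e+00,
         1.00000000e+00]])}
side {'fx': 442.43498834736374, 'fy': 442.43498834736374, 'cx': 316.0060348251122, 'cy': 197.25375632568094, 'view': array([[-9.59355997e-01, -2.81885309e-01, -1.32944850e-02,
         5.51216723e+02],
       [ 2.08091946e-01, -7.38460379e-01,  6.41384448e-01,
        -1.42472108e+02],
       [-1.90614303e-01,  6.12549541e-01,  7.67104456e-01,
        -8.40897480e+02],
       [ 0.00000000e+00,  0.00000000e+00,  0.00000000e+00,
         1.00000000e+00]])}
{'fx': 334.9594664452337, 'fy': 334.9594664452337, 'cx': 320.66021888299196, 'cy': 202.04900224160943, 'T_tool_cam': array([[ 4.29465120e-04,  9.60273525e-01,  2.79060158e-01,
  
[... 250 characters left out ...]
0,
         1.00000000e+00]])}
{'t': 0.1, 'joint_pos': array([-9.46896856e-01,  3.59293866e-01,  1.11635126e-02, -2.97883689e-04,
       -1.22412232e+00, -2.88094172e-01]), 'qvel': array([-0.00050661, -0.00068059, -0.00022419,  0.00042488,  0.00043089,
        0.00143939]), 'tau': array([-2.25878888e-03, -5.84162378e+01,  2.93750328e+01,  7.01553136e+00,
        1.01566533e-02, -4.22808864e-05]), 'tcp_pos': array([ 222.25413025, -636.89517952,  225.7378196 ]), 'eef_rot': array([-1.67064820e-01,  9.85945635e-01,  7.15441150e-04, -1.94922456e-04]), 'contact_force': array([0.4692726 , 0.51134611, 0.13073224]), 'moment': array([-0.01302211,  0.00416928, -0.02185362]), 'width': 87.69127688695241}
```

View pics/scene0.png

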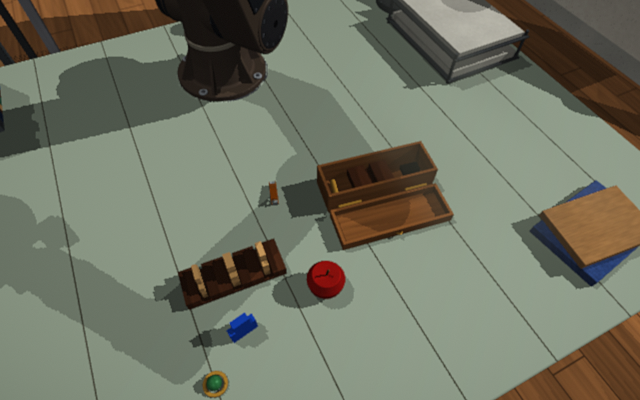

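View pics/side0.png

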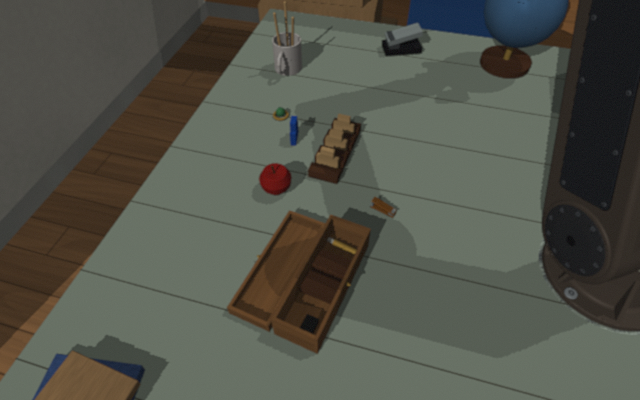

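The scene view shows the rack at about (232,272) with three slats, the box at (380,175) with its lid at (392,215), the apple at (325,280) and the staple remover at (272,192). The side view agrees. I'll cast rays for rough positions.

```bash
cat > h.py <<'E'
from plant import bot
import numpy as np, cv2
from scipy.spatial.transform import Rotation as R
def ray(n,px,st=None):
    c=bot.get_calibration(n)
    d=np.array([(px[0]-c['cx'])/c['fx'],-(px[1]-c['cy'])/c['fy'],-1.])
    if n=='wrist':
        T=np.eye(4);T[:3,:3]=R.from_quat(st['eef_rot']).as_matrix();T[:3,3]=st['tcp_pos'];T=T@c['T_tool_cam']
    else: T=np.linalg.inv(c['view'])
    return T[:3,3],T[:3,:3]@d
def plane(n,px,z,st=None):
    o,d=ray(n,px,st); return o+d*(z-o[2])/d[2]
def down(yaw): # tool down, tool y axis (jaws) at world angle yaw
    y=np.array([np.cos(yaw),np.sin(yaw),0]);z=np.array([0,0,-1.]);x=np.cross(y,z)
    return R.from_matrix(np.c_[x,y,z]).as_quat()
def lin(p,v=150,q=None): bot.line_to(list(map(float,p)),v,q)
def F(): return bot.read_state()['contact_force']
E
python3 - <<'E'
from h import *
np.set_printoptions(precision=1,suppress=True)
S=[("rackcorner L-bottomfront",(188,307),0),("rack right top",(286,270),24),("rack topback R",(277,240),24),("rack topback L",(180,271),24),
("slat1",(196,267),66),("slat2",(228,254),66),("slat3",(262,243),66),
("box TL",(317,179),60),("box TR back",(420,143),60),("box hinge R",(437,183),60),("box hinge L",(327,208),60),("lid L",(343,246),24),("lid R",(453,214),24),("apple",(325,275),40),("staple",(272,192),12),("blue",(242,322),50)]
for n,p,z in S: print(n,plane('scene',p,z))
for n,p,z in [("slatT",(345,118),66),("slatM",(337,133),66),("slatB",(327,153),66),("boxhingefar",(332,217),60),("boxfarR",(370,231),60),("boxnearR",(318,348),60),("boxnearL",(277,328),60),("apple",(275,178),40),("staple",(384,206),12)]: print('side',n,plane('side',p,z))
E
```

```text
rackcorner L-bottomfront [ 602.6 -273.6    0. ]
rack right top [624.3 -85.7  24. ]
rack topback R [558.1 -75.8  24. ]
rack topback L [ 539.7 -264.    24. ]
slat1 [ 568.2 -232.    66. ]
slat2 [ 568.6 -172.7   66. ]
slat3 [ 574.4 -109.3   66. ]
box TL [482.2  48.3  60. ]
box TR back [491.6 294.7  60. ]
box hinge R [598.1 264.9  60. ]
box hinge L [554.5  34.7  60. ]
lid L [626.3  34.3  24. ]
lid R [659.7 272.1  24. ]
apple [671.6 -28.1  40. ]
staple [439.1 -37.7  12. ]
blue [ 690.6 -194.    50. ]
side slatT [ 569.4 -226.9   66. ]
side slatM [ 574.3 -171.4   66. ]
side slatB [ 579. -103.   66.]
side boxhingefar [524.1  58.8  60. ]
side boxfarR [446.4  71.3  60. ]
side boxnearR [478.2 314.   60. ]
side boxnearL [551.1 300.9  60. ]
side apple [673.4 -24.6  40. ]
side staple [434.7 -34.9  12. ]
```

```bash
python3 - <<'E'
from h import *
bot.move_ptp([575,-170,150],list(down(np.pi/2-0.08)))
st=bot.read_state(); im=bot.camera("wrist"); np.save("w1.npy",st,allow_pickle=True)
cv2.imwrite("pics/w1.png",im[:,:,::-1]); print(st['t'],st['tcp_pos'])
E
```

```text
2.2167 [ 574.91018901 -170.63393327  150.09439776]
```

View pics/w1.png

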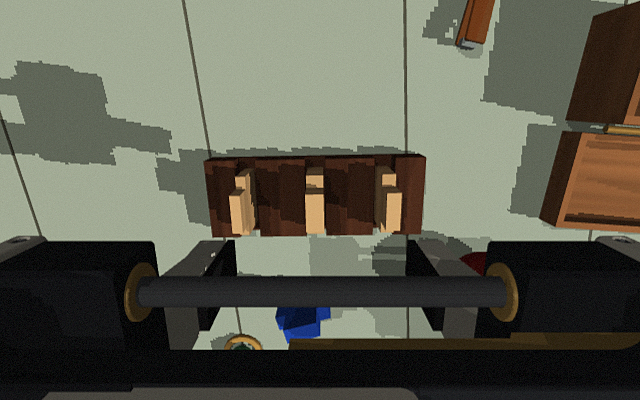

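The rack lies at (205..425, 155..237). The slat tabs are at columns ~240, 315 and 390, and the rack's back corners at (205,157) and (425,155). The staple remover is at top right, (475,25). I'll enlarge the rack.

```bash
python3 - <<'E'
import cv2
im=cv2.imread("pics/w1.png")[145:245,200:432]
cv2.imwrite("pics/w1c.png",cv2.resize(im,(0,0),fx=3.4,fy=3.4,interpolation=cv2.INTER_CUBIC))
E
```

```text
(no output)
```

View pics/w1c.png

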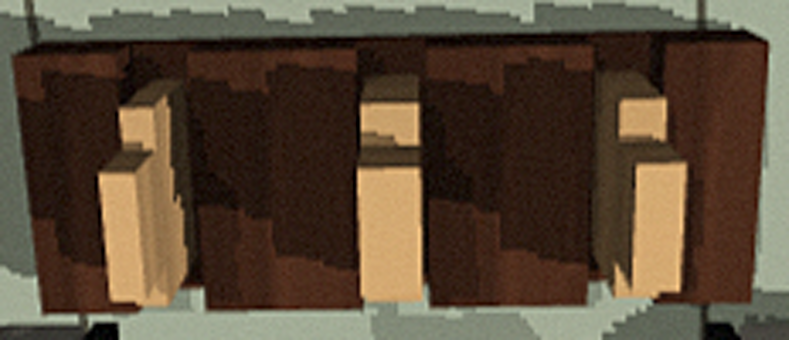

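Tab tops in the crop measure about 37, 63 and 49 px wide from left to right, so the right slat (centre at crop (659,230)) is probably the 11 mm one. I'll locate it and pinch it.

```bash
cat > loc.py <<'E'
from h import *
st=np.load("w1.npy",allow_pickle=True).item()
f=lambda x,y,z:plane('wrist',(200+x/3.4-.35,145+y/3.4-.35),z,st)
E
python3 - <<'E'
from loc import *
np.set_printoptions(precision=1,suppress=True)
for n,c in {'L':(123,236),'M':(390,233),'R':(659,230)}.items(): print(n,f(*c,66))
a,b,c,d=f(15,55,24),f(768,42,24),f(42,312,24),f(750,302,24); print(a,b,c,d,(a+b+c+d)/4)
for u,v in((a,b),(c,d)): print(np.arctan2(-(v-u)[0],(v-u)[1]),np.linalg.norm(v-u))
for u,v in(((637,165),(632,297)),((686,163),(681,295)),((358,165),(362,300)),((421,163),(422,300))):
    e=f(*v,66)-f(*u,66); print('slat edge',np.arctan2(e[1],e[0]),np.linalg.norm(e))
E
```

```text
L [ 575.1 -235.2   66. ]
M [ 579.2 -175.8   66. ]
R [ 583.3 -116.    66. ]
[ 538.6 -267.2   24. ] [550.5 -79.4  24. ] [ 607.4 -272.2   24. ] [619.8 -83.7  24. ] [ 579.1 -175.6   24. ]
-0.06299651934731317 188.16162298510156
-0.06537053071521229 188.9085914606889
slat edge -0.06162703696400699 30.92712939917729
slat edge -0.04965181781579968 30.90555016186407
slat edge -0.06461798965276165 31.647156240854518
slat edge -0.07079569626070166 32.09861239341866
```

```bash
python3 - <<'E'
from h import *
q=list(down(np.pi/2-0.065))
bot.move_gripper(40)
bot.move_ptp([583.3,-116,95],q)
lin([583.3,-116,34],80)
bot.pause(.2);print(F())
bot.move_gripper(0,6); bot.pause(.2)
st=bot.read_state();print(st['t'],st['width'],st['tcp_pos'],st['contact_force'])
E
```

```text
[ 0.52381308  0.36757047 -0.59692053]
5.525 11.135016468771791 [ 583.30395439 -116.00652104   34.00243104] [-0.10772088  0.40716299  0.74416927]
```

The pinch reads 11.1 mm, so this is the right slat. Next I lift it and look at the box.

```bash
python3 - <<'E'
from h import *
bot.move_gripper(0,25)
lin([583.3,-116,120],120)
s=bot.read_state();print(s['width'])
bot.move_ptp([535,170,190],list(down(np.pi/2-0.1)))
bot.pause(.2)
st=bot.read_state(); im=bot.camera("wrist"); np.save("w2.npy",st,allow_pickle=True)
cv2.imwrite("pics/w2.png",im[:,:,::-1]); print(st['t'],st['tcp_pos'],st['contact_force'],st['width'])
E
```

```text
10.974928844069124
7.95 [535.20399117 168.83707411 189.5478165 ] [ 0.1803621  -0.24948776 -1.05389218] 10.998457405770804
```

View pics/w2.png

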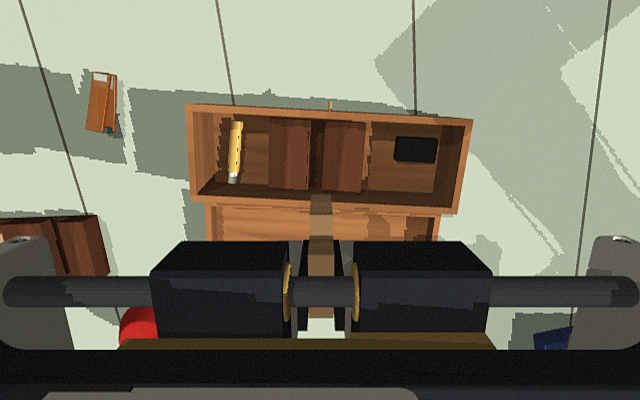

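The box's rim corners are at about (188,105), (473,119), (457,213) and (191,200). The groove is the dark band at column ~317, rows 118–190, between the shoe blocks. I'll enlarge the box.

```bash
python3 - <<'E'
import cv2,numpy as np
im=cv2.imread("pics/w2.png")[95:220,180:480]
im=np.clip(im.astype(float)*1.6,0,255).astype('u1')
cv2.imwrite("pics/w2c.png",cv2.resize(im,(0,0),fx=2.6,fy=2.6,interpolation=cv2.INTER_CUBIC))
E
```

```text
(no output)
```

View pics/w2c.png

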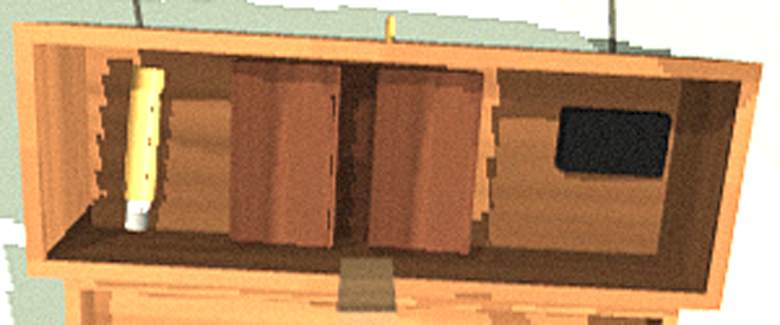

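```bash
cat > locb.py <<'E'
from h import *
np.set_printoptions(precision=3,suppress=True)
st=np.load("w2.npy",allow_pickle=True).item()
f=lambda x,y,z:plane('wrist',(180+x/2.6-.3,95+y/2.6-.3),z,st)
A,B,C,D=f(14,23,60),f(763,64,60),f(722,308,60),f(30,272,60)
cen=(A+B+C+D)/4
print(A,B,C,D,'cen',cen)
an=lambda u,v:np.arctan2(-(v-u)[0],(v-u)[1])
yaw=(an(A,B)+an(D,C))/2
print('yaws',an(A,B),an(D,C),np.linalg.norm(B-A),np.linalg.norm(D-A),np.linalg.norm(C-D),np.linalg.norm(C-B))
g=np.mean([f(340,66,36),f(333,246,36),f(376,68,36),f(370,250,36)],0)
s=np.mean([f(231,62,36),f(229,243,36),f(484,72,36),f(472,252,36)],0)
ux=np.array([np.cos(yaw),np.sin(yaw),0]);uy=np.array([-np.sin(yaw),np.cos(yaw),0])
for p in(g,s): print('groove/shoe',p,(p-cen)@ux,(p-cen)@uy)
for u,v in(((340,66),(333,246)),((376,68),(370,250)),((231,62),(229,243))):
    e=f(*v,36)-f(*u,36);print('edge yaw',np.arctan2(e[1],e[0]),np.linalg.norm(e))
E
python3 locb.py
```

```text
[449.038  65.598  60.   ] [485.663 301.476  60.   ] [566.978 289.39   60.   ] [529.989  53.627  60.   ] cen [507.917 177.523  60.   ]
yaws -0.1540426625892881 -0.15562317223347677 238.70415603973782 81.83160245553708 238.6474762258017 82.20838733212292
groove/shoe [506.573 167.5    36.   ] 0.21745112283112053 -10.109748023404562
groove/shoe [506.46  167.306  36.   ] 0.13610757092603548 -10.319296200821347
edge yaw -0.14968430307344172 64.41720518629967
edge yaw -0.13210336554569108 65.21445126232867
edge yaw -0.15585581963476994 64.6497105575589
```

Box yaw is −0.154 and the visual groove estimate is y ≈ −10 mm in the box frame, with x centred. I'll press beside it and slide towards it.

```bash
cat > feel.py <<'E'
from h import *
yaw=-0.154; cen=np.array([507.9,177.5]); ux=np.array([np.cos(yaw),np.sin(yaw)]);uy=np.array([-np.sin(yaw),np.cos(yaw)])
P=lambda x,y,z:[*(cen+x*ux+y*uy),z]
def avg(n=4):
    a=[]
    for _ in range(n): bot.pause(.015); a.append(F())
    a=np.mean(a,0); return np.array([a[:2]@ux,a[:2]@uy,a[2]])
E
python3 - <<'E'
from feel import *
np.set_printoptions(precision=2,suppress=True)
bot.move_ptp(P(0,-4,110),list(down(np.pi/2+yaw)))
lin(P(0,-4,72),60); bot.pause(.3)
b=avg(8); print('base',b,bot.read_state()['tcp_pos'])
z=72;y=-4
while z>56:
    z-=.5; lin(P(0,y,z),12); f=avg()-b
    if abs(f[2])>1: print(z,f)
    if f[2]>3.4 or np.linalg.norm(f)>7: break
print('contact',z,f)
ok=False
if f[2]>2:
  while y>-19:
    y-=.5; lin(P(0,y,z),12); f=avg()-b; print(round(y,1),f)
    if f[2]<1.2 or abs(f[1])>5: ok=True;break
print(ok,bot.read_state()['tcp_pos'],bot.read_state()['t'])
np.save('b.npy',np.r_[b,y,z])
E
```

```text
base [-0.29 -0.04 -0.6 ] [507.32 173.56  72.14]
63.5 [-0.6  -0.15  2.95]
63.0 [-0.39  0.15  2.97]
62.5 [-0.02  0.21  3.02]
62.0 [-0.1  -0.16  3.31]
61.5 [0.23 0.01 3.87]
contact 61.5 [0.23 0.01 3.87]
-4.5 [-1.39  2.02  3.75]
-5.0 [0.19 2.63 4.3 ]
-5.5 [0.5  2.38 3.72]
-6.0 [0.99 1.8  3.88]
-6.5 [1.1  2.27 4.37]
-7.0 [1.47 2.67 3.39]
-7.5 [1.13 2.68 4.06]
-8.0 [0.27 2.22 3.84]
-8.5 [0.82 2.38 4.17]
-9.0 [0.21 0.08 0.23]
True [505.64 167.82  60.91] 19.4667
```

```bash
python3 - <<'E'
from feel import *
np.set_printoptions(precision=2,suppress=True)
v=np.load('b.npy'); b=v[:3]; y,z=v[3:]
y-=.5; lin(P(0,y,z),10); f=avg()-b; print('nudge',f)
if abs(f[1])>2.5: y+=.25
while z>48.5:
    z-=1 if z>52 else .5
    lin(P(0,y,z),15); f=avg()-b; print(z,f)
    if f[2]>1.8 or np.linalg.norm(f)>6: break
s=bot.read_state();print(s['tcp_pos'],s['width'],s['t'],y)
cv2.imwrite("pics/w3.png",bot.camera("wrist")[:,:,::-1])
np.save('b.npy',np.r_[b,y,z])
E
```

```text
nudge [-0.02 -0.2  -0.32]
60.5 [ 0.42 -1.78 -0.97]
59.5 [ 0.98 -3.05 -0.47]
58.5 [-0.23 -4.22  2.48]
[506.3  167.86  58.52] 10.842173923601953 20.7333 -9.5
```

The lateral force pushes towards −y, which agrees with the visual centre at −10.1. I'll ease the slat that way.

```bash
python3 - <<'E'
from feel import *
np.set_printoptions(precision=2,suppress=True)
v=np.load('b.npy'); b=v[:3]; y,z=v[3:]
z+=.5;lin(P(0,y,z),10);f=avg()-b;print('up',f)
n=0
while z>48.5 and n<45:
    n+=1; 
    if abs(f[1])>.9: y+=.25*np.sign(f[1]); lin(P(0,y,z),10)
    else:
        z-=1 if z>52 else .5; lin(P(0,y,z),15)
    f=avg()-b; print(round(y,2),z,f)
    if np.linalg.norm(f)>6 or (z<52 and f[2]>1.8): break
s=bot.read_state();print(s['tcp_pos'],s['width'],s['t'])
cv2.imwrite("pics/w4.png",bot.camera("wrist")[:,:,::-1])
np.save('b.npy',np.r_[b,y,z])
E
```

```text
up [ 0.45 -5.    0.27]
-9.75 59.0 [ 0.25 -4.26 -1.56]
-10.0 59.0 [-0.2  -2.68 -1.06]
-10.25 59.0 [-0.06 -1.89 -0.4 ]
-10.5 59.0 [ 0.24 -0.39  0.48]
-10.5 58.0 [ 0.08 -0.23 -0.48]
-10.5 57.0 [ 0.31  0.34 -0.3 ]
-10.5 56.0 [ 0.14 -0.02 -0.2 ]
-10.5 55.0 [ 0.6   0.09 -0.05]
-10.5 54.0 [-0.22 -0.14  0.18]
-10.5 53.0 [-0.08 -0.14  0.7 ]
-10.5 52.0 [ 0.38  0.36 -0.17]
-10.5 51.5 [ 0.18 -0.09 -0.28]
-10.5 51.0 [0.18 0.   0.69]
-10.5 50.5 [ 0.29 -0.35 -0.16]
-10.5 50.0 [0.74 0.36 0.54]
-10.5 49.5 [-0.38 -0.21  2.98]
[506.31 167.13  49.61] 10.843082141065487 26.1667
```

It is seated: 3 N at 49.5, 14 mm below the shoe-top contact. Now I release, retract and check.

```bash
python3 - <<'E'
from feel import *
y,z=np.load('b.npy')[3:]
bot.move_gripper(30); bot.pause(.2)
lin(P(0,y,z+70),80); lin(P(60,y,200),150)
bot.pause(.4)
st=bot.read_state(); im=bot.camera("wrist"); sd=bot.camera("side")
a=cv2.resize(im[60:260,140:500],(0,0),fx=2,fy=2); c=cv2.resize(sd[100:360,220:420],(0,0),fx=1,fy=1)
np.save("w5.npy",st,allow_pickle=True)
cv2.imwrite("pics/w5.png",a[:,:,::-1]); cv2.imwrite("pics/s5.png",cv2.resize(sd[90:360,200:420],(0,0),fx=2,fy=2)[:,:,::-1]); print(st['t'],st['tcp_pos'],st['contact_force'])
E
```

```text
29.25 [565.36390655 157.96138534 199.85386578] [ 0.30113153  0.23720516 -0.10915188]
```

View pics/w5.png

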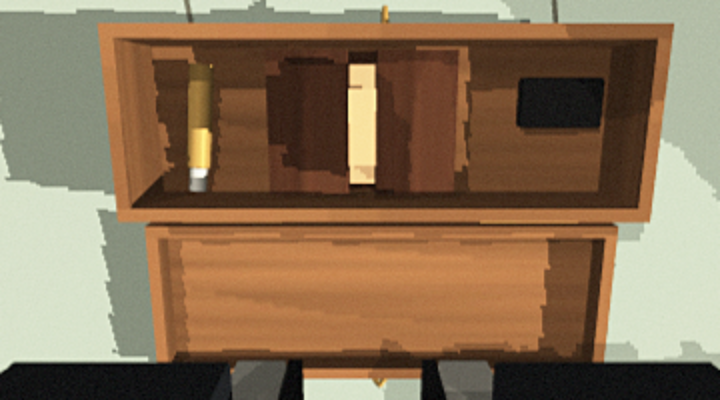

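View pics/s5.png

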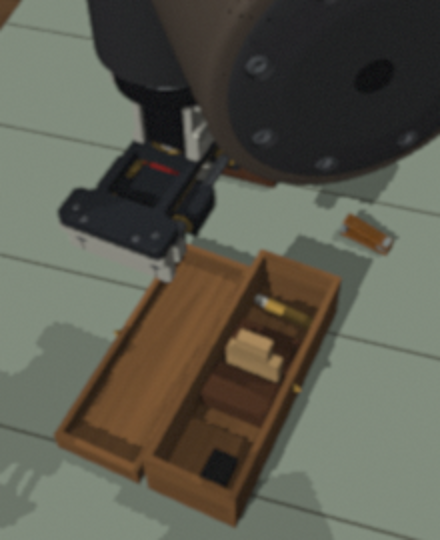

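The wrist view shows the slat upright and square in the groove at crop (362,125), with the eraser and chalk holder in place. The side view agrees. Handing in.

```bash
python3 -c "
from plant import bot
print(bot.close_job())"
```

```text
the job is handed in; nothing more can be done
None
```

The 11 mm slat is standing in the box's groove, let go, and the job is handed in at about 29 s of the 54 s allowed; `close_job` reports no verdict.

- **Finding the slat:** I pinched only one slat, the one towards +y, and it read 11.1 mm. In the camera picture the three tabs had looked about 8, 14 and 11 mm thick, so I did not pinch the other two.
- **Feeling for the groove:** I pressed the slat's edge on the shoe with about 4 N and slid it along y. The load fell away at y ≈ −9 mm.
- **One correction:** On the first try down the slat rubbed the groove wall with up to about 5 N of side force. I shifted it to y = −10.5 mm, and it then went down freely to the ledges, 14 mm below the shoe-top contact, with 3 N on them. The highest force I sampled on the box was about 5 N, against the limit of 15 N.
- **Last checks:** The wrist and side views after letting go show the slat upright, square and centred in the groove, with the eraser, chalk holder and staple remover where they were. The gripper was clear, with wrist force about 0 N.
- **Not checked:** I did not look at the other two slats or the apple again after lifting the slat. Nothing was planned to touch them.

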